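# Close up the salt cellar and the clip-top jar

## Task

The salt cellar and the clip-top jar were left open. Without gripping or lifting anything, push with the fingertips: swing the salt cellar's wooden lid sideways until it fully covers the box, and tip the jar's glass lid over shut, then press down on top of it so that it sits on its seal. Either container may come first; leave both standing where they are and do not disturb the things around them.

Things in the scene. Friction and masses are not known exactly. Their poses are not given: they have to be found in the camera images.
- salt: Round oak salt cellar, 89 mm across, its box 50 mm high, about 0.6 kg, loose. Origin: centre of the underside. Its x axis points from the middle to the pin on which the lid swivels (39 mm from the middle). To its right, the fixed scale (135 mm high) has its front edge from about x 0.53, y -0.33 to x 0.38, y -0.63.
- salt_lid (a joint): Swivel angle of the salt cellar's flat lid about the upright pin: 0 = shut, squarely over the box; it grows as the lid swings out counterclockwise seen from above; stop at 0. Starts 0.6 to 1.3. It stays where it is left; about 1 N pushed at the rim moves it.
- salt_pin (a point): Axis of the salt lid's pin, near the rim of the box, 55.5 mm above the worktop (mid-thickness of the lid).
- salt_lid_mid (a point): Centre of the salt lid: a wooden disc of radius 44 mm, 10 mm thick, from 50.5 to 60.5 mm above the worktop, this point half-way up; it lies 39 mm from the pin. A small wooden knob stands on it to 71 mm (no need to touch it).
- jar: Clip-top preserving jar of clear glass with its lid up, body 80 mm across, 110 mm high, about 0.9 kg, loose. Origin: centre of the underside. Its x axis points from the middle to the lid's hinge. Behind it stands a fixed slicer; higher than 0.21 m its plate's front edge runs from about x 0.51, y -0.06 to x 0.57, y 0.17: keep the gripper's body on the near side.
- jar_lid (a joint): Angle of the jar's glass lid about its level hinge: 0 = shut, 1.57 = upright, above that leaning out away from the jar; end stop at 2.0. Starts 1.4 to 1.9. A light friction keeps it where it is left above about 1 rad; below that it sinks slowly shut by itself.
- jar_hinge (a point): Middle of the jar lid's hinge axis, 42 mm from the jar's middle and 116 mm above the worktop. The axis is the jar's own y axis.
- jar_lid_edge (a point): Middle of the lid's free edge, opposite the hinge (83 mm from it), half-way through the lid's thickness. The lid is a disc 80 mm across and 18 mm thick; shut, it lies 113 to 131 mm above the worktop. Upright, its outer face is 15 mm beyond the hinge axis, away from the jar.
- jar_lid_top (a point): Centre of the outer face of the jar's lid; when shut this is the top of the jar, 131 mm above the worktop, where to press.
- tin: Bystander: round blue tin with black lid, 60 mm across, 75 mm high, loose. Origin: centre of the underside.
- pot: Bystander: small spun steel portion pot, 66 mm across, 31 mm high, loose. Origin: centre of the underside.
- spice: Bystander: round red and yellow tin with a pale lid, 54 mm across, 85 mm high, loose, between the slicer and the scale. Origin: centre of the underside.
There are look-alikes about, which are no part of the job. Leave any blue look-alike of the jar alone.

How it is judged:
By the outcome, as a careful person would: the job done as asked, in the order asked, and still so for the second after the job is handed in, with the robot touching nothing.
It also fails if it takes over 58 s, if anything falls off the work surface, if the arm or the gripper's body presses on something with over 40 N, if the wrist force passes 120 N, or if a joint passes its speed limit or range.

## Robot

A 7-joint arm with a two-finger parallel gripper is mounted at the origin on a cart in front of the work surface, level with it; the furniture and walls round the work are solid. World frame = base frame: x ahead of the robot, y to its left, z up, the work surface at z = 0. Lengths are in m, angles in rad, forces in N, time in s.
With the tool pointing down it reaches from about 0.4 to 0.875 m from the base axis. Payload 6.5 kg.
Tool frame: the origin (TCP) lies midway between the tips of the shut fingers; the grasp point (between the pads) lies 19 mm behind it; z points along the fingers, y is the line along which they close (so a half turn about z gives the same grasp; the last joint's range is limited). The gripper opens to 88 mm and grips with 3 to 60 N. Pads are 18 mm wide; open, the fingers measure 123 mm over their backs; the gripper's body (75 mm by 187 mm) begins 45 mm behind the grasp point.
Start: joints at [1.174, 0.536, -0.004, 1.538, 0.003, 1.067, -0.071], TCP at [0.211, -0.615, 0.239] pointing down, gripper open.
Joint ranges: [-2.7, 2.7], [-0.37, 2.16], [-1.27, 1.26], [0.24, 2.4], [-1.31, 4.45], [0.19, 1.91], [-2.76, 2.76]. Speed limits (rad/s): [2.39, 2.39, 3.14, 3.14, 3.14, 3.14, 3.14].

## Interface

Orientations are given as a unit quaternion [w, x, y, z].
In Python, from rig import monitor, viewer, robot gives the robot as it stands. The module is installed in compiled form; this text tells all that it offers.
- The arm moves only by the shell command python3 -m handwheel 'ROWS' [FORCE]. ROWS is JSON, a list of rows, each an object with "gripper": the gripper's target within -1 to 1 (shut at 1, half-way at 0, fully open at -1); "delta_pos": the shift along the world's x, y, z in m, a list of three; "dr": the turn, a rotation vector about the world's x, y, z in degrees, a list of three. A call has 1 to 8 rows; each row shifts and turns the commanded pose from where the row before left it; what a row does not reach is not made up. A row lasts 1/8 s, in which the tool goes at most 62.5 mm and 10.7 degrees, less where a joint would pass 70% of its speed; a pose out of reach is approached as far as the arm can. A call with a gripper value outside its range is refused whole. The fingers move at their own pace and stop on an object; FORCE is the grip in N (left out, the last holds). Time passes only in rows, so rows that do not move let the fingers close. It gives the time, the measured TCP pose, the force, the opening and the grip force at its end, in the units of the state.
- monitor.get_obs(): the state, without advancing time (a new reading comes with each control period).
- viewer.read_camera(name): name is "scene" or "top" or "wrist"; returns (picture, depth): 400x640x3 uint8, blue, green, red; 400x640 float32, m along the optical axis (not along the pixel's ray), 0 where there is no reading.
- viewer.camera_info(name): a dict with "camera_matrix" (3x3 intrinsics, pixels), "dist_coeffs" ([k1, k2, p1, p2, k3] as OpenCV has them; the pictures are not rectified), "rvec" (rotation vector, rad) and "tvec" (3), from world to camera coordinates, as OpenCV has them. Camera axes: x right, y down, z forward; pixel columns grow to the right and rows downward; lengths in m; the calibration is good to about 2 mm. A picture is of the moment at which its call begins: read the wrist's pose just before it. camera_info takes no time and is no camera call; for the wrist camera it gives the pose at the moment of the call.
- robot.close_job(): hands the job in; it is judged then, once.
The state is a dict: "time_s": time; "joints": joint angles; "joint_velocities": joint speeds; "joint_torque": joint torques, N m; "ee_pos": TCP position; "ee_rot": TCP orientation; "ft_force": force on the tool from outside, world axes, zero at the start; "ft_torque": the same for the moment, N m; "gripper_width": finger opening in m; "grasp_force": force on a finger pad.
Only numpy, scipy, OpenCV 4.12 (cv2) and the standard library are available. Lean on these libraries where they do the work, as an engineer would, in place of code of your own. Each camera call takes 0.05 s, during which the arm holds its last target. There are 200 camera calls.

## Working session

There is one attempt and no reset: what is moved stays moved. The work goes in short steps, Python scripts to look and compute and a shell command to move; the robot and the scene stay as the last step left them, time stands still between calls to the robot, and variables do not carry over. Pictures are saved under pics/ and viewed, at most 10 in all, crops included, and the job is handed in when it is done.

```bash
mkdir -p pics
cat > h.py <<'E'
import numpy as np, cv2
from rig import monitor, viewer, robot
def cloud(name):
    ci=viewer.camera_info(name); im,d=viewer.read_camera(name)
    K=np.array(ci["camera_matrix"],float); D=np.array(ci["dist_coeffs"],float)
    R=cv2.Rodrigues(np.array(ci["rvec"],float))[0]; t=np.array(ci["tvec"],float).ravel()
    u,v=np.meshgrid(np.arange(640.),np.arange(400.))
    n=cv2.undistortPoints(np.stack([u.ravel(),v.ravel()],1)[:,None],K,D).reshape(400,640,2)
    P=np.dstack([n[...,0]*d,n[...,1]*d,d])
    W=(P-t)@R; W[d==0]=np.nan
    return im,W
E
python3 - <<'E'
from h import *
print(monitor.get_obs())
for n in("scene","top"):
    im,W=cloud(n); cv2.imwrite(f"pics/{n}0.png",im); np.save(f"{n}0.npy",W)
    ci=viewer.camera_info(n);R=cv2.Rodrigues(np.array(ci["rvec"],float))[0];print(n,-R.T@np.array(ci["tvec"]).ravel(), R[2])
E
```

```text
{'time_s': 0.0, 'joints': array([ 1.17379353,  0.53717641, -0.00441818,  1.53885627,  0.00259328,
        1.06729668, -0.07119954]), 'joint_velocities': array([-1.40391778e-03, -2.97271688e-04, -4.39199213e-04,  5.16687506e-04,
        8.36215571e-04, -1.11163117e-05, -1.50311449e-03]), 'joint_torque': array([ 2.17269721e-04, -5.70974994e+01,  9.91110541e-01, -2.51599503e+01,
       -5.61376917e-02,  1.78918953e-02,  1.63589525e-04]), 'ee_pos': array([ 0.21089699, -0.61418921,  0.23783921]), 'ee_rot': array([-8.40387836e-04,  9.86347731e-01,  1.64673628e-01, -2.07002019e-04]), 'ft_force': array([-0.81716612, -1.03633319,  0.03252931]), 'ft_torque': array([0.00982018, 0.04534039, 0.05521219]), 'grasp_force': 0.0, 'gripper_width': 0.08788463610556146}
scene [-0.30647721  0.49221281  1.1922649 ] [ 0.52153898 -0.39482372 -0.75638041]
top [ 0.14854049 -0.06719001  1.55058884] [ 0.21805377 -0.01933669 -0.97574517]
```

View pics/scene0.png

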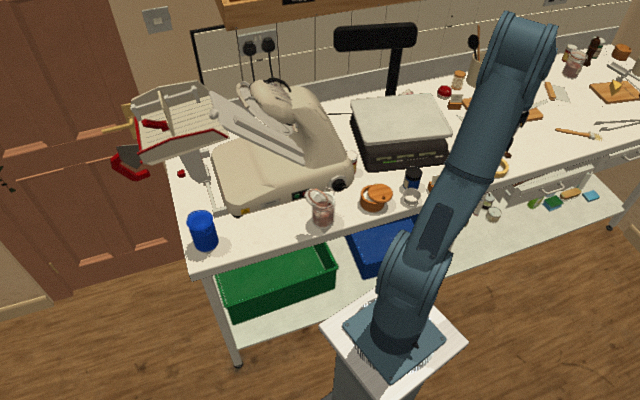

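View pics/top0.png

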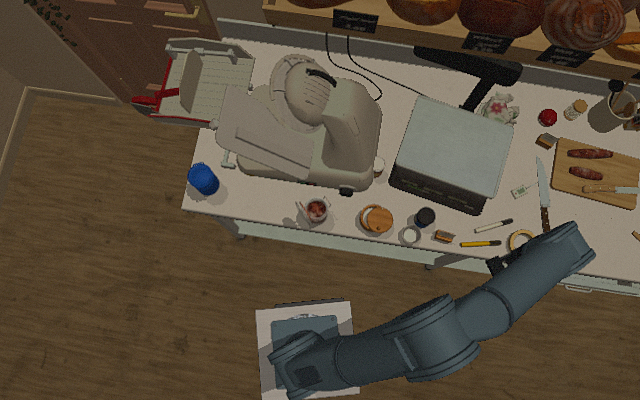

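The overhead view puts the clip-top jar at (316,210) and the oak cellar at (377,218). The tin is at (425,217), the pot at (410,236) and the spice at (378,165). 

Look-alikes:
- Jar: the blue jar at (203,178) in the top view, and a far jar near scene (575,62). I choose the clear one at (316,210).
- Salt: other wooden round things, such as the ring at (521,241). I choose (377,218).

Next is a close crop to check both.

Run:
```python
from h import *
W=np.load("top0.npy"); S=np.load("scene0.npy")
a=cv2.imread("pics/top0.png")[165:255,280:450]; b=cv2.imread("pics/scene0.png")[150:240,290:460]
cv2.imwrite("pics/crop0.png",np.vstack([cv2.resize(x,(560,296),interpolation=cv2.INTER_CUBIC) for x in(a,b)]))
for nm,W in(("top",W),("scene",S)):
  m=(W[...,0]>.35)&(W[...,0]<.6)
  for k,(y0,y1,z0,z1,x0,x1) in {"saltlid":(-.35,-.1,.045,.064,.3,.52),"saltknob":(-.35,-.1,.064,.08,.3,.52),"jarhigh":(-.12,.12,.118,.23,.3,.5),"jarbody":(-.12,.12,.02,.112,.3,.5)}.items():
    s=(W[...,0]>x0)&(W[...,0]<x1)&(W[...,1]>y0)&(W[...,1]<y1)&(W[...,2]>z0)&(W[...,2]<z1)
    P=W[s]
    if len(P): v,u=np.where(s); print(nm,k,len(P),P.mean(0).round(3),np.percentile(P,[3,97],axis=0).round(3).tolist(),u.mean().round(),v.mean().round())
W=np.load("top0.npy")
for u,v in[(316,210),(377,218),(425,217),(410,236),(378,165),(203,178),(350,190)]: print(u,v,W[v,u].round(3))
# point maps
print("jar region top pts z>0.09"); 
s=(W[...,2]>.05)&(W[...,1]>-.12)&(W[...,1]<.12)&(W[...,0]<.47)
v,u=np.where(s)
for i in range(0,len(v),max(1,len(v)//60)): print(u[i],v[i],W[v[i],u[i]].round(3).tolist(),end=";")
```

```text
top saltlid 510 [ 0.416 -0.268  0.058] [[0.366, -0.322, 0.048], [0.512, -0.175, 0.064]] 374.0 216.0
top saltknob 253 [ 0.425 -0.256  0.068] [[0.367, -0.32, 0.064], [0.518, -0.103, 0.077]] 370.0 213.0
top jarhigh 168 [ 0.429 -0.04   0.186] [[0.399, -0.11, 0.132], [0.468, -0.019, 0.204]] 304.0 211.0
top jarbody 449 [ 0.453 -0.08   0.075] [[0.415, -0.111, 0.036], [0.489, -0.048, 0.111]] 317.0 210.0
scene saltlid 554 [ 0.418 -0.262  0.057] [[0.362, -0.319, 0.047], [0.516, -0.164, 0.063]] 372.0 192.0
scene saltknob 113 [ 0.479 -0.193  0.071] [[0.37, -0.29, 0.065], [0.519, -0.107, 0.08]] 345.0 187.0
scene jarhigh 374 [ 0.426 -0.032  0.168] [[0.397, -0.053, 0.127], [0.464, -0.015, 0.199]] 316.0 199.0
scene jarbody 480 [ 0.432 -0.068  0.07 ] [[0.412, -0.112, 0.024], [0.469, -0.037, 0.11]] 324.0 212.0
316 210 [ 0.454 -0.078  0.068]
377 218 [ 0.407 -0.277  0.065]
425 217 [ 0.392 -0.434  0.077]
410 236 [ 0.344 -0.391  0.003]
378 165 [ 0.583 -0.301  0.085]
203 178 [0.583 0.277 0.133]
350 190 [ 0.507 -0.197  0.082]
jar region top pts z>0.09
297 201 [0.465, -0.022, 0.179];298 207 [0.443, -0.024, 0
[... 1110 characters left out ...]
14, -0.052, 0.537];323 369 [0.012, -0.056, 0.541];326 370 [0.011, -0.062, 0.548];329 371 [0.009, -0.068, 0.559];332 372 [0.007, -0.074, 0.561];335 373 [0.006, -0.08, 0.572];339 374 [0.006, -0.087, 0.593];343 375 [0.004, -0.095, 0.593];348 376 [0.002, -0.104, 0.603];353 377 [0.001, -0.114, 0.614];283 379 [-0.024, 0.046, 0.38];290 380 [-0.025, 0.028, 0.4];297 381 [-0.023, 0.009, 0.433];305 382 [-0.022, -0.011, 0.47];314 383 [-0.02, -0.033, 0.503];323 384 [-0.022, -0.052, 0.518];332 385 [-0.022, -0.071, 0.54];342 386 [-0.022, -0.092, 0.564];286 388 [-0.047, 0.041, 0.373];306 389 [-0.041, -0.011, 0.449];332 390 [-0.035, -0.07, 0.526];292 393 [-0.055, 0.026, 0.399];298 396 [-0.062, 0.012, 0.405];
```

View pics/crop0.png

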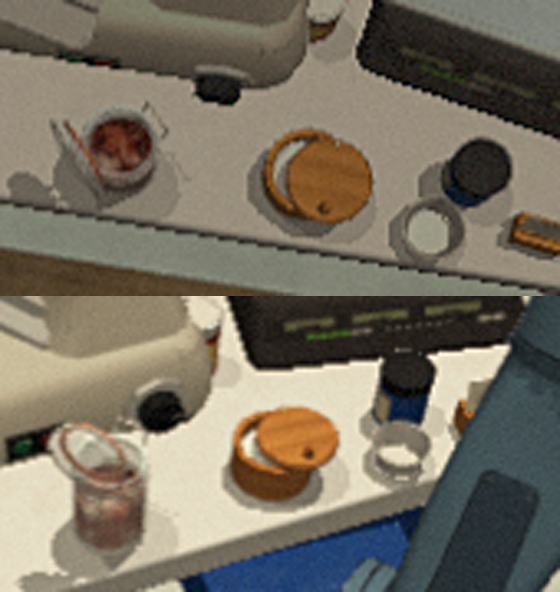

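The crop shows the clear jar with its lid raised on the left, at crop (85,150). The hinge is left and near, and the wire clip is at the upper right. The salt lid is centred near (330,182), shifted right over a box crescent on the left, with its knob at (322,207). So the pin is on the far side. Now I fit the poses.

```bash
cat > fit.py <<'E'
from h import *
from scipy.optimize import minimize
def silh(W,name,c,r,zmin):  # pixels above zmin within r of c
    return (np.hypot(W[...,0]-c[0],W[...,1]-c[1])<r)&(W[...,2]>zmin)
def proj(P,name):
    ci=viewer.camera_info(name)
    return cv2.projectPoints(np.array(P,float),np.array(ci["rvec"],float),np.array(ci["tvec"],float),np.array(ci["camera_matrix"],float),np.array(ci["dist_coeffs"],float))[0].reshape(-1,2)
A=np.linspace(0,2*np.pi,48,endpoint=False); C=np.c_[np.cos(A),np.sin(A)]
def disc(c,r,z): return np.c_[c+r*C,np.full(48,z)]
SS=8
def render(hulls,name,box):
    u0,v0,u1,v1=box; m=np.zeros(((v1-v0)*SS,(u1-u0)*SS),np.uint8)
    for h in hulls:
        q=(proj(h,name)-[u0-.5,v0-.5])*SS
        cv2.fillConvexPoly(m,cv2.convexHull(q.astype(np.float32)).astype(np.int32),1)
    return cv2.resize(m.astype(np.float32),(u1-u0,v1-v0),interpolation=cv2.INTER_AREA)
def salt(p):
    c=p[:2]; pin=c+.039*np.array([np.cos(p[2]),np.sin(p[2])]); a=p[2]+np.pi+p[3]
    lid=pin+.039*np.array([np.cos(a),np.sin(a)])
    box=np.r_[disc(c,.0445,0.012),disc(c,.0445,.05)]
    return pin,lid,[box,np.r_[disc(lid,.044,.0505),disc(lid,.044,.0605)]]
def jar(p):
    c=p[:2]; e=np.array([np.cos(p[2]),np.sin(p[2]),0]); hp=np.r_[c,.116]+.042*e; z=np.array([0,0,1.])
    th=p[3]; al=np.cos(th)*-e+np.sin(th)*z; nn=np.sin(th)*e+np.cos(th)*z; s=np.cross(z,e)
    d=lambda o: hp+al*.043+.04*(C[:,:1]*al+C[:,1:]*s)+nn*o
    return hp,hp+al*.083+nn*.006,hp+al*.043+nn*.015,nn,[np.r_[disc(c,.04,0.012),disc(c,.04,.11)],np.r_[d(-.003),d(.015)]]
E
python3 - <<'E'
from fit import *
Ws={n:np.load(f"{n}0.npy") for n in("top","scene")}
bx={"top":(345,190,410,250),"scene":(340,165,420,230)}
def run(model,bx,c,r,x0s,zmin):
    T={}
    for n,b in bx.items():
        T[n]=silh(Ws[n],n,c,r,zmin)[b[1]:b[3],b[0]:b[2]].astype(np.float32)
    f=lambda p: sum(((render(model(p)[-1],n,bx[n])-T[n])**2).sum() for n in bx)
    best=min((minimize(f,x0,method="Nelder-Mead",options=dict(initial_simplex=np.vstack([x0]+[np.array(x0)+d for d in np.diag([.01,.01,.3,.2])]),maxiter=400)) for x0 in x0s),key=lambda r:r.fun)
    print(best.x.round(4),best.fun,[t.sum() for t in T.values()]); return best.x
p=run(salt,bx,(.41,-.27),.085,[[.41,-.26,a,.8] for a in(-.6,0,.6)],.012)
print("pin,lid",salt(p)[:2])
s=(np.hypot(*(Ws["top"][...,:2]-salt(p)[1]).transpose(2,0,1))<.06)&(Ws["top"][...,2]>.0565)&(Ws["top"][...,2]<.075)
print("lid centroid top", np.median(Ws["top"][s],0), s.sum())
# jar lid points: plane
for n in Ws:
    W=Ws[n]; s=(W[...,2]>.125)&(W[...,2]<.22)&(np.hypot(W[...,0]-.43,W[...,1]+.05)<.07)
    P=W[s]; c=P.mean(0); u,S,V=np.linalg.svd(P-c); print(n,len(P),c,V[2],S/len(P)**.5,P.min(0),P.max(0))
q=run(jar,{"top":(285,185,340,240),"scene":(295,175,350,235)},(.44,-.06),.085,[[.44,-.08,a,1.6] for a in(1.8,2.3)],.012)
print("hinge,edge,top",jar(q)[:4])
for n in Ws:
    im=cv2.resize(cv2.imread(f"pics/{n}0.png"),None,fx=4,fy=4,interpolation=cv2.INTER_CUBIC)
    for mdl in(salt(p),jar(q)):
        for h in mdl[-1]:
            for k in(h[:48],h[48:]): cv2.polylines(im,[((proj(k,n)+.5)*4).astype(int)],True,(0,255,0),1)
    cv2.imwrite(f"pics/o_{n}.png",im[4*175:4*250,4*285:4*425] if n=="top" else im[4*165:4*240,4*290:4*430])
cv2.imwrite("pics/ov.png",np.vstack([cv2.imread("pics/o_top.png"),cv2.imread("pics/o_scene.png")]))
E
```

```text
[ 0.4168 -0.2669 -0.952   0.5918] 61.9658203125 [np.float32(774.0), np.float32(681.0)]
pin,lid (array([ 0.43938063, -0.29863422]), array([ 0.40288323, -0.28488868]))
lid centroid top [ 0.40294713 -0.28504443  0.06259627] 520
top 162 [ 0.42756885 -0.03679192  0.18861208] [-0.48809657  0.84449015  0.22044983] [0.02057066 0.01135916 0.00519799] [ 0.39560769 -0.05934242  0.14435206] [ 0.46574491 -0.01480963  0.20577653]
scene 363 [ 0.42510233 -0.03100782  0.16905161] [-0.47619281  0.8761592   0.07473594] [0.02079085 0.01982282 0.00420569] [ 0.3917473  -0.05728502  0.12537454] [ 0.46645733 -0.01230436  0.20283253]
[ 0.4529 -0.0772  2.0567  1.5613] 141.765380859375 [np.float32(680.0), np.float32(910.0)]
hinge,edge,top (array([ 0.433276  , -0.04007966,  0.116     ]), array([ 0.43084293, -0.0354726 ,  0.19905333]), array([ 0.42646247, -0.02717809,  0.15914076]), array([-0.46697124,  0.88422132,  0.00951396]))Traceback (most recent call last):
  File "<stdin>", line 25, in <module>
  File "fit.py", line 6, in proj
    ci=viewer.camera_info(name)
ValueError: time passes only in moves, steps and waits
```

```bash
python3 - <<'E'
import re
s=open("fit.py").read().replace("def proj(P,name):\n    ci=viewer.camera_info(name)","CI={}\ndef proj(P,name):\n    if name not in CI: CI[name]=viewer.camera_info(name)\n    ci=CI[name]")
open("fit.py","w").write(s)
E
python3 - <<'E'
from fit import *
p=np.array([.4168,-.2669,-.952,.5918]); q=np.array([.4529,-.0772,2.0567,1.5613])
o=[]
for n in("top","scene"):
    im=cv2.resize(cv2.imread(f"pics/{n}0.png"),None,fx=4,fy=4,interpolation=cv2.INTER_CUBIC)
    for mdl in(salt(p),jar(q)):
        for h in mdl[-1]:
            for k in(h[:48],h[48:]): cv2.polylines(im,[((proj(k,n)+.5)*4).astype(int)],True,(0,255,0),1)
    x,y=((proj([[*salt(p)[0],.06]],n)[0]+.5)*4).astype(int); cv2.circle(im,(x,y),3,(255,0,0),-1)
    o.append(im[4*175:4*250,4*285:4*425] if n=="top" else im[4*165:4*240,4*290:4*430])
cv2.imwrite("pics/ov.png",np.vstack(o))
E
```

```text
(no output)
```

View pics/ov.png

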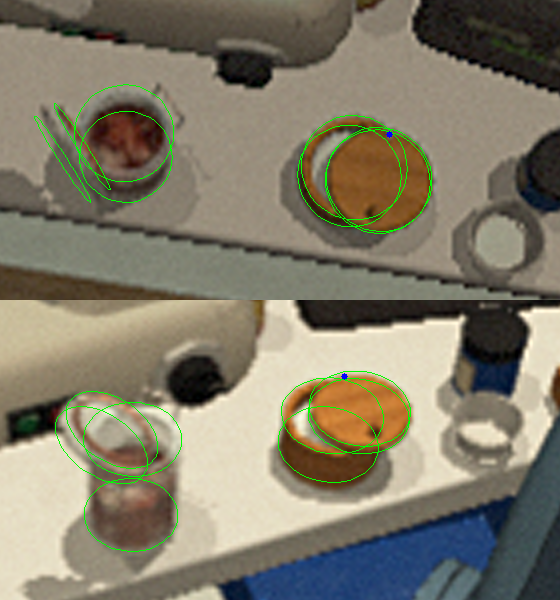

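The salt fit matches well: lid centre at (378,180) in the overlay and pin at (390,133). The jar fit is a few mm too far in x, so for the jar I trust the lid plane fit: normal (-0.48, 0.88), lid angle about 1.5. Salt goes first.

```bash
python3 -m handwheel '[{"gripper":1,"delta_pos":[0.02,0.05,0],"dr":[0,0,5]},{"gripper":1,"delta_pos":[0.025,0.05,0],"dr":[0,0,5]},{"gripper":1,"delta_pos":[0.025,0.05,-0.01],"dr":[0,0,5]},{"gripper":1,"delta_pos":[0.025,0.05,-0.02],"dr":[0,0,5]},{"gripper":1,"delta_pos":[0.025,0.05,-0.03],"dr":[0,0,6]},{"gripper":1,"delta_pos":[0.025,0.033,-0.03],"dr":[0,0,0]},{"gripper":1,"delta_pos":[0,0,0],"dr":[0,0,0]},{"gripper":1,"delta_pos":[0,0,0],"dr":[0,0,0]}]' 20
```

```text
time_s: 1.1
ee_pos: [0.3554, -0.3331, 0.1493]
ee_rot: [0.0, 0.924, 0.382, -0.0]
ft_force: [0.5, -0.3, 0.9]
gripper_width: 0.01
grasp_force: 0.0
```

```bash
python3 -m handwheel '[{"gripper":1,"delta_pos":[0,0,-0.04],"dr":[0,0,0]},{"gripper":1,"delta_pos":[0,0,-0.04],"dr":[0,0,0]},{"gripper":1,"delta_pos":[0,0,-0.016],"dr":[0,0,0]},{"gripper":1,"delta_pos":[0,0,0],"dr":[0,0,0]},{"gripper":1,"delta_pos":[0.004,0.004,0],"dr":[0,0,0]},{"gripper":1,"delta_pos":[0,0,0],"dr":[0,0,0]}]'
python3 - <<'E'
from h import *
o=monitor.get_obs();print(o["ee_pos"],o["ft_force"])
im,W=cloud("top");cv2.imwrite("pics/t1.png",cv2.resize(im[165:265,300:460],None,fx=4,fy=4,interpolation=cv2.INTER_CUBIC))
im,W=cloud("wrist");cv2.imwrite("pics/w1.png",im)
E
```

```text
time_s: 1.85
ee_pos: [0.361, -0.3287, 0.0544]
ee_rot: [0.001, 0.924, 0.383, 0.001]
ft_force: [-0.1, 0.0, 0.1]
gripper_width: 0.0004
grasp_force: 0.0
[ 0.36104243 -0.32874607  0.05440553] [-0.10645564  0.04368876  0.0815563 ]
```

View pics/w1.png

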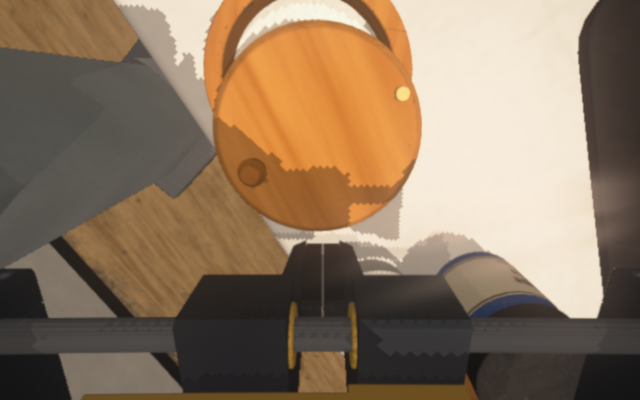

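The wrist view shows the brass pin at (403,93), the knob at (252,173) and the fingertip at (322,243), just short of the lid rim at (318,230). The arrangement is as fitted, so I push.

```bash
python3 -m handwheel '[{"gripper":1,"delta_pos":[0.003,0.003,-0.001],"dr":[0,0,0]},{"gripper":1,"delta_pos":[0.003,0.003,0],"dr":[0,0,0]},{"gripper":1,"delta_pos":[0.003,0.004,0],"dr":[0,0,0]},{"gripper":1,"delta_pos":[0.003,0.004,0],"dr":[0,0,0]},{"gripper":1,"delta_pos":[0,0,0],"dr":[0,0,0]}]'
python3 - <<'E'
from h import *
o=monitor.get_obs();print(o["ee_pos"],o["ft_force"])
im,W=cloud("wrist");cv2.imwrite("pics/w2.png",im)
E
```

```text
time_s: 2.58
ee_pos: [0.3723, -0.3139, 0.0521]
ee_rot: [-0.0, 0.924, 0.383, 0.0]
ft_force: [-0.9, -0.3, 0.3]
gripper_width: 0.0004
grasp_force: 0.2
[ 0.37226732 -0.3139311   0.05212836] [-0.91222233 -0.28300992  0.28598967]
```

View pics/w2.png

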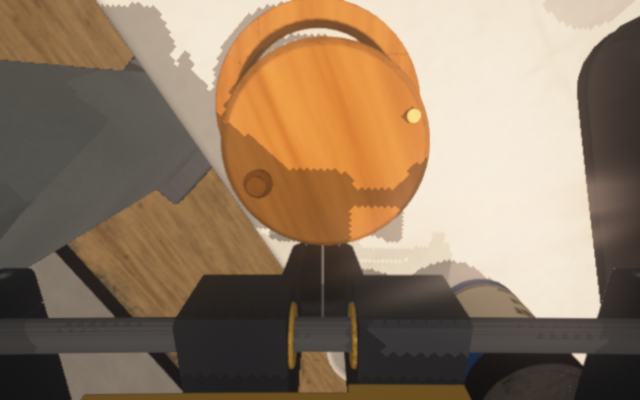

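```bash
cat > pin.py <<'E'
from h import *
def look(name=None):
    o=monitor.get_obs(); im,W=cloud("wrist")
    if name: cv2.imwrite(f"pics/{name}.png",im)
    print("tcp",o["ee_pos"].round(4),"F",o["ft_force"].round(1),o["time_s"])
    h=cv2.cvtColor(im,cv2.COLOR_BGR2HSV)
    m=((h[...,0]>20)&(h[...,0]<32)&(h[...,1]>90)&(h[...,2]>170)&(W[...,2]>.04)&(W[...,2]<.075)).astype(np.uint8)
    n,l,s,c=cv2.connectedComponentsWithStats(m)
    for i in range(1,n):
        if s[i,4]>40: print("brass",c[i].round(1),s[i,4],np.nanmedian(W[l==i],0).round(4))
    t=(W[...,2]>.0575)&(W[...,2]<.066)&(np.hypot(W[...,0]-.41,W[...,1]+.275)<.075)&(h[...,1]>80)
    P=W[t][:,:2].astype(np.float32); e=cv2.minEnclosingCircle(P[::3]); print("lid circ",np.round(e[0],4),round(e[1],4),"z",np.median(W[t][:,2]))
    b=(W[...,2]>.04)&(W[...,2]<.0555)&(np.hypot(W[...,0]-.41,W[...,1]+.275)<.075)&(h[...,1]>80)
    print("box pts",b.sum(),np.nanmean(W[b],0).round(4))
    return im,W
E
python3 -c "from pin import *; look()"
```

```text
tcp [ 0.3723 -0.314   0.0521] F [-0.3  0.3  0.1] 2.625
brass [413.3 115.4] 123 [ 0.4474 -0.2921  0.0631]Traceback (most recent call last):
  File "<string>", line 1, in <module>
    from pin import *; look()
                       ~~~~^^
  File "pin.py", line 12, in look
    P=W[t][:,:2].astype(np.float32); e=cv2.minEnclosingCircle(P[::3]); print("lid circ",np.round(e[0],4),round(e[1],4),"z",np.median(W[t][:,2]))
                                       ~~~~~~~~~~~~~~~~~~~~~~^^^^^^^^
cv2.error: OpenCV(4.12.0) /io/opencv/modules/imgproc/src/shapedescr.cpp:201: error: (-215:Assertion failed) count >= 0 && (depth == CV_32F || depth == CV_32S) in function 'minEnclosingCircle'
```

The pin now reads (0.447, -0.292), against (0.439, -0.299) in the fit, so the box may be sliding. I back off and re-measure with the same fixed cameras.

```bash
python3 -m handwheel '[{"gripper":1,"delta_pos":[-0.003,-0.003,0],"dr":[0,0,0]},{"gripper":1,"delta_pos":[-0.015,-0.015,0.03],"dr":[0,0,0]},{"gripper":1,"delta_pos":[-0.04,-0.04,0.03],"dr":[0,0,0]},{"gripper":1,"delta_pos":[-0.04,-0.04,0],"dr":[0,0,0]},{"gripper":1,"delta_pos":[-0.03,-0.03,0],"dr":[0,0,0]},{"gripper":1,"delta_pos":[0,0,0],"dr":[0,0,0]}]'
cat > saltfit.py <<'E'
from fit import *
from h import cloud
def saltfit(tag,x0):
    bx={"top":(345,190,410,250),"scene":(340,165,420,230)}; T={}
    for n in bx:
        im,W=cloud(n); cv2.imwrite(f"pics/{tag}_{n}.png",im); np.save(f"{tag}_{n}.npy",W); b=bx[n]
        T[n]=silh(W,n,(.415,-.27),.08,.012)[b[1]:b[3],b[0]:b[2]].astype(np.float32)
        if n=="top":
            h=cv2.cvtColor(im,cv2.COLOR_BGR2HSV)
    f=lambda p: sum(((render(salt(p)[-1],n,bx[n])-T[n])**2).sum() for n in bx)
    best=min((minimize(f,x,method="Nelder-Mead",options=dict(initial_simplex=np.vstack([x]+[np.array(x)+d for d in np.diag([.01,.01,.3,.2])]),maxiter=400)) for x in x0),key=lambda r:r.fun)
    print("salt",best.x.round(4),round(best.fun,1),"pin",salt(best.x)[0].round(4),"lid",salt(best.x)[1].round(4)); return best.x
E
python3 - <<'E'
from saltfit import *
saltfit("s2",[[.417,-.265,-.95,.4],[.422,-.26,-.95,.5]])
W=np.load("s2_top.npy")
v,u=np.where((np.hypot(W[...,0]-.41,W[...,1]+.27)<.08)&(W[...,2]>.012)); print(u.min(),u.max(),v.min(),v.max())
E
```

```text
time_s: 3.42
ee_pos: [0.2414, -0.4443, 0.1116]
ee_rot: [0.001, 0.925, 0.379, -0.001]
ft_force: [0.9, 0.1, 0.2]
gripper_width: 0.0007
grasp_force: 0.0
salt [ 0.4213 -0.2647 -0.8152  0.358 ] 60.6 pin [ 0.448  -0.2931] lid [ 0.413  -0.2759]
351 396 201 234
```

```bash
python3 -m handwheel '[{"gripper":1,"delta_pos":[0.04,0.045,0],"dr":[0,0,4]},{"gripper":1,"delta_pos":[0.04,0.045,0],"dr":[0,0,4]},{"gripper":1,"delta_pos":[0.035,0.045,0],"dr":[0,0,0]},{"gripper":1,"delta_pos":[0.008,0.023,0],"dr":[0,0,0]},{"gripper":1,"delta_pos":[0,0,-0.03],"dr":[0,0,0]},{"gripper":1,"delta_pos":[0,0,-0.018],"dr":[0,0,0]},{"gripper":1,"delta_pos":[0,0,0],"dr":[0,0,0]}]'
sed -i 's/astype(np.float32); e=cv2.minEnclosingCircle(P\[::3\])/astype(np.float32); e=cv2.minEnclosingCircle(np.ascontiguousarray(P[:,None]))/; s/print("lid circ".*/pass/' pin.py; sed -i '/minEnclosing/d' pin.py
python3 - <<'E'
from pin import *
im,W=look("w3")
s=(W[...,2]>.066)&(W[...,2]<.08)&(np.hypot(W[...,0]-.3825,W[...,1]+.261)<.03);v,u=np.where(s);print("knob",len(v),u.mean(),v.mean(),W[s].mean(0))
E
```

```text
time_s: 4.4
ee_pos: [0.3679, -0.2814, 0.0626]
ee_rot: [-0.001, 0.894, 0.447, -0.0]
ft_force: [0.4, -0.2, -0.5]
gripper_width: 0.0003
grasp_force: 0.0
tcp [ 0.3679 -0.2814  0.0626] F [ 0.4 -0.2 -0.5] 4.4
brass [476.3 179.6] 41 [ 0.4482 -0.2925  0.063 ]
box pts 4650 [ 0.4357 -0.241   0.0508]
knob 1445 324.57785467128025 240.86574394463668 [ 0.37804316 -0.27214857  0.07252013]
```

View pics/w3.png

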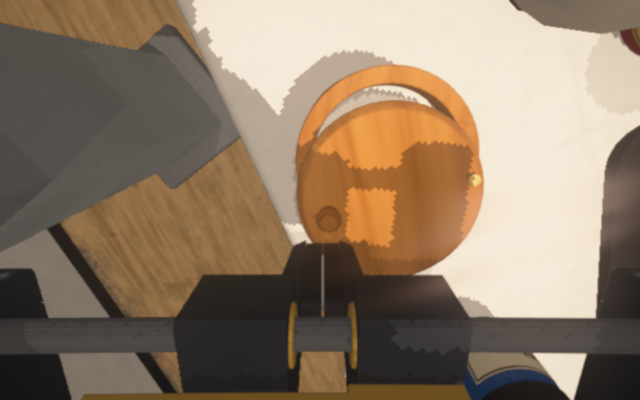

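The knob at (328,218) sits right ahead of the fingertip at (322,243), and the pin is at (475,180). I push the knob along its arc.

```bash
python3 -m handwheel '[{"gripper":1,"delta_pos":[0.001,0.0025,0.001],"dr":[0,0,0]},{"gripper":1,"delta_pos":[0.0015,0.0025,0],"dr":[0,0,0]},{"gripper":1,"delta_pos":[0.0015,0.0025,0],"dr":[0,0,0]},{"gripper":1,"delta_pos":[0.0015,0.0025,0],"dr":[0,0,0]},{"gripper":1,"delta_pos":[0.0015,0.0025,0],"dr":[0,0,0]},{"gripper":1,"delta_pos":[0.002,0.0025,0],"dr":[0,0,0]},{"gripper":1,"delta_pos":[0.002,0.0025,0],"dr":[0,0,0]}]'
python3 -c "
from pin import *
im,W=look('w4')"
```

```text
time_s: 5.32
ee_pos: [0.3788, -0.2659, 0.0644]
ee_rot: [-0.0, 0.895, 0.446, -0.0]
ft_force: [0.2, -0.9, 0.6]
gripper_width: 0.0005
grasp_force: 0.0
tcp [ 0.3788 -0.2659  0.0644] F [ 0.2 -0.9  0.6] 5.325
box pts 4330 [ 0.4348 -0.2403  0.0506]
```

View pics/w4.png

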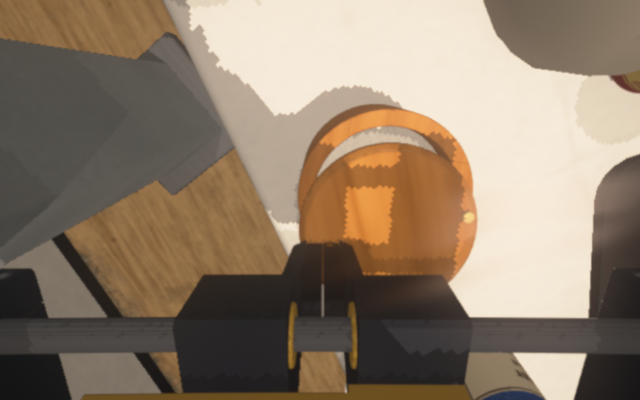

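Run:
```python
from fit import *
o=monitor.get_obs(); print(o["ee_pos"])
im,W=cloud("wrist"); ci=viewer.camera_info("wrist");R=cv2.Rodrigues(np.array(ci["rvec"],float))[0];print("cam",-R.T@np.array(ci["tvec"]).ravel(),R[2])
t=o["ee_pos"]; d=np.array([.6,.8,0])
print(proj([t,t+.009*d,t+.02*d,[.3825,-.261,.071],[.448,-.293,.0605]],"wrist").round(0).tolist())
for u,v in[(322,250),(322,260),(322,240),(322,300),(390,200),(340,330)]: print(u,v,W[v,u].round(4))
from saltfit import *
x=saltfit("s3",[[.421,-.2647,-.815,.3],[.425,-.26,-.8,.2]])
```

```text
[ 0.37916729 -0.26546344  0.06443536]
cam [ 0.42802159 -0.20329574  0.21151203] [-0.18609161 -0.24606925 -0.95122019]
[[319.0, 257.0], [319.0, 240.0], [319.0, 219.0], [319.0, 253.0], [468.0, 217.0]]
322 250 [ 0.3851 -0.2599  0.0724]
322 260 [ 0.3831 -0.2626  0.0757]
322 240 [ 0.3851 -0.2599  0.0618]
322 300 [ 0.339  -0.3207  0.002 ]
390 200 [ 0.423  -0.2627  0.0618]
340 330 [ 0.3989 -0.2488  0.1463]
salt [ 0.4229 -0.2645 -0.1653  0.0274] 1566.8 pin [ 0.4613 -0.2709] lid [ 0.4227 -0.2656]
```

The fingertip is now where the knob is, with no force, and the lid has not turned. So the knob is not solid to the touch. The box stayed put this time. Instead I press lightly on the lid's top, well away from the pin and inside the box's footprint, and drag it round. The down-force keeps the box from sliding.

```bash
python3 -m handwheel '[{"gripper":1,"delta_pos":[0.006,0.001,0],"dr":[0,0,0]},{"gripper":1,"delta_pos":[0.004,0,-0.002],"dr":[0,0,0]},{"gripper":1,"delta_pos":[0,0,-0.002],"dr":[0,0,0]},{"gripper":1,"delta_pos":[0,0,0],"dr":[0,0,0]}]'; python3 -m handwheel '[{"gripper":1,"delta_pos":[0,0,-0.001],"dr":[0,0,0]},{"gripper":1,"delta_pos":[0,0,0],"dr":[0,0,0]}]'
```

```text
time_s: 6.02
ee_pos: [0.3895, -0.2652, 0.0608]
ee_rot: [0.001, 0.895, 0.446, 0.0]
ft_force: [0.6, 1.6, 5.5]
gripper_width: 0.0009
grasp_force: 2.6
time_s: 6.28
ee_pos: [0.3895, -0.2653, 0.0605]
ee_rot: [0.001, 0.895, 0.446, 0.0]
ft_force: [-1.9, 2.8, 16.2]
gripper_width: 0.0007
grasp_force: 8.0
```

```bash
python3 -m handwheel '[{"gripper":1,"delta_pos":[0.0019,0.0034,-0.0003],"dr":[0,0,-3.4]},{"gripper":1,"delta_pos":[0.002,0.0033,0],"dr":[0,0,-3.4]},{"gripper":1,"delta_pos":[0.0022,0.0033,0],"dr":[0,0,-3.4]},{"gripper":1,"delta_pos":[0,0,0],"dr":[0,0,0]}]'
python3 -c "
from pin import *
im,W=look('w5')"
```

```text
time_s: 6.78
ee_pos: [0.3952, -0.2551, 0.0604]
ee_rot: [0.0, 0.931, 0.364, 0.0]
ft_force: [-4.6, 3.2, 20.9]
gripper_width: 0.0004
grasp_force: 10.3
tcp [ 0.3952 -0.2551  0.0604] F [-4.6  3.2 20.9] 6.775
box pts 3446 [ 0.4399 -0.2381  0.0504]
```

View pics/w5.png

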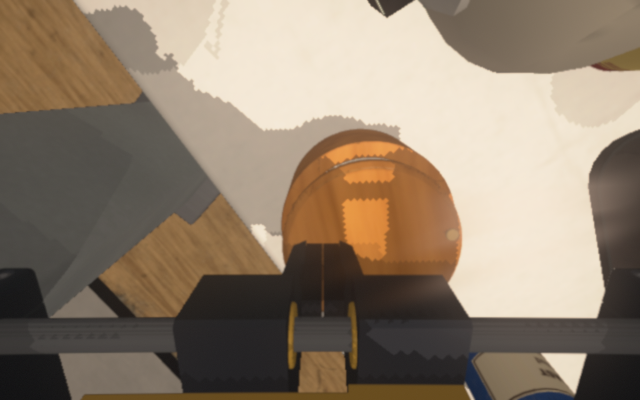

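The drag works. The crescent in w5 has shrunk to a thin sliver at (365,160), with the pin at (453,235). I finish the arc.

```bash
python3 -m handwheel '[{"gripper":1,"delta_pos":[0.0024,0.003,0.0003],"dr":[0,0,-3.4]},{"gripper":1,"delta_pos":[0.0025,0.003,0],"dr":[0,0,-3.4]},{"gripper":1,"delta_pos":[0.0027,0.0028,0],"dr":[0,0,-3.4]},{"gripper":1,"delta_pos":[0.0012,0.0012,0],"dr":[0,0,-1]},{"gripper":1,"delta_pos":[0,0,0],"dr":[0,0,0]}]'
python3 - <<'E'
from pin import *
im,W=look('w6'); np.save("w6.npy",W)
E
python3 -m handwheel '[{"gripper":1,"delta_pos":[0,0,0.01],"dr":[0,0,0]},{"gripper":1,"delta_pos":[-0.02,-0.02,0.05],"dr":[0,0,0]},{"gripper":1,"delta_pos":[-0.05,-0.03,0.02],"dr":[0,0,0]},{"gripper":1,"delta_pos":[-0.05,-0.03,0],"dr":[0,0,0]},{"gripper":1,"delta_pos":[-0.05,-0.03,0],"dr":[0,0,0]},{"gripper":1,"delta_pos":[0,0,0],"dr":[0,0,0]}]'
python3 - <<'E'
from saltfit import *
x=saltfit("s4",[[.421,-.2647,-.815,.05],[.421,-.2647,-.815,.3],[.421,-.2647,-.815,0]])
for n in("top","scene"):
    W=np.load(f"s4_{n}.npy"); s=(np.hypot(W[...,0]-.42,W[...,1]+.265)<.065)
    t=s&(W[...,2]>.058)&(W[...,2]<.068); b=s&(W[...,2]>.03)&(W[...,2]<.056)
    print(n,"lid",t.sum(),W[t].mean(0).round(4),"lower pts",b.sum())
E
```

```text
time_s: 7.45
ee_pos: [0.4038, -0.245, 0.0605]
ee_rot: [0.0, 0.962, 0.272, -0.0]
ft_force: [-3.1, 2.7, 18.5]
gripper_width: 0.0004
grasp_force: 9.0
tcp [ 0.4038 -0.245   0.0605] F [-3.1  2.7 18.5] 7.45
box pts 787 [ 0.4474 -0.2351  0.0475]
time_s: 8.25
ee_pos: [0.2293, -0.357, 0.1395]
ee_rot: [-0.0, 0.963, 0.268, -0.001]
ft_force: [0.9, -0.4, -0.1]
gripper_width: 0.0007
grasp_force: 0.0
salt [ 0.4211 -0.2643 -0.5287 -0.0056] 51.7 pin [ 0.4548 -0.2839] lid [ 0.4212 -0.2641]
top lid 464 [ 0.4214 -0.2643  0.0626] lower pts 41
scene lid 291 [ 0.4169 -0.2616  0.061 ] lower pts 141
```

```bash
python3 -m handwheel '[{"gripper":1,"delta_pos":[0.03,0.02,0.05],"dr":[0,0,-5]},{"gripper":1,"delta_pos":[0.04,0.035,0.03],"dr":[0,0,-5]},{"gripper":1,"delta_pos":[0.045,0.045,0.02],"dr":[0,0,-5]},{"gripper":1,"delta_pos":[0.03,0.05,0],"dr":[0,0,-5]},{"gripper":1,"delta_pos":[0.02,0.055,0],"dr":[0,0,0]},{"gripper":1,"delta_pos":[0.01,0.05,0],"dr":[0,0,0]},{"gripper":1,"delta_pos":[0,0.05,0],"dr":[0,0,0]},{"gripper":1,"delta_pos":[0,0.055,0],"dr":[0,0,0]}]'
python3 - <<'E'
from fit import *
o=monitor.get_obs();print(o["ee_pos"],o["joints"].round(2))
im,W=cloud("wrist");cv2.imwrite("pics/w7.png",im);np.save("w7.npy",W)
s=(W[...,2]>.13)&(W[...,2]<.215)&(np.hypot(W[...,0]-.43,W[...,1]+.04)<.07)
P=W[s]; print("lid wrist",len(P),P.mean(0) if len(P) else 0,P.min(0),P.max(0))
# theta check with phi fixed
bx={"top":(345,190,410,250),"scene":(340,165,420,230)}
T={n:silh(np.load(f"s4_{n}.npy"),n,(.415,-.27),.08,.012)[b[1]:b[3],b[0]:b[2]].astype(np.float32) for n,b in bx.items()}
for ph in(-.8,-.6):
  for th in(-.05,0,.03,.06,.1,.15):
    f=lambda p: sum(((render(salt([p[0],p[1],ph,th])[-1],n,bx[n])-T[n])**2).sum() for n in bx)
    r=minimize(f,[.421,-.2645],method="Nelder-Mead",options=dict(initial_simplex=[[.421,-.2645],[.424,-.2645],[.421,-.2615]],maxiter=60)); print(ph,th,round(r.fun,1),end="; ")
E
```

```text
time_s: 9.35
ee_pos: [0.4058, 0.0056, 0.2383]
ee_rot: [-0.0, 0.995, 0.102, 0.0]
ft_force: [1.9, 0.0, 0.3]
gripper_width: 0.0004
grasp_force: 0.0
[0.40582365 0.00556023 0.23830942] [ 0.23  0.14 -0.38  2.12  0.07  0.89 -1.56]
lid wrist 3773 [ 0.43853359 -0.03116052  0.18739335] [ 0.39396431 -0.05811624  0.13495378] [ 0.46837963 -0.01495644  0.20240418]
-0.8 -0.05 58.0; -0.8 0 51.7; -0.8 0.03 53.2; -0.8 0.06 58.0; -0.8 0.1 67.3; -0.8 0.15 87.1; -0.6 -0.05 56.3; -0.6 0 51.7; -0.6 0.03 53.1; -0.6 0.06 59.8; -0.6 0.1 72.0; -0.6 0.15 93.0;
```

Salt is at θ≈0, which is shut. Now the jar: lower beside the lid's outer face and push it over.

```bash
python3 -m handwheel '[{"gripper":1,"delta_pos":[0,0,-0.04],"dr":[0,0,0]},{"gripper":1,"delta_pos":[0,0,-0.033],"dr":[0,0,0]},{"gripper":1,"delta_pos":[0.004,-0.008,0],"dr":[0,0,0]},{"gripper":1,"delta_pos":[0.004,-0.007,0],"dr":[0,0,0]},{"gripper":1,"delta_pos":[0.003,-0.005,0],"dr":[0,0,0]},{"gripper":1,"delta_pos":[0.003,-0.005,0],"dr":[0,0,0]},{"gripper":1,"delta_pos":[0.003,-0.005,0],"dr":[0,0,0]}]'; python3 -m handwheel '[{"gripper":1,"delta_pos":[0.003,-0.005,0],"dr":[0,0,0]},{"gripper":1,"delta_pos":[0.003,-0.005,0],"dr":[0,0,0]},{"gripper":1,"delta_pos":[0.003,-0.005,0],"dr":[0,0,0]},{"gripper":1,"delta_pos":[0.003,-0.005,0],"dr":[0,0,0]}]'
cat > jl.py <<'E'
from h import *
def jl():
    o=monitor.get_obs(); print(o["ee_pos"].round(4),o["ft_force"].round(1),o["time_s"])
    for n in("wrist","scene","top"):
        im,W=cloud(n); cv2.imwrite(f"pics/j{o['time_s']:.2f}_{n}.png",im)
        s=(W[...,2]>.113)&(W[...,2]<.215)&(np.hypot(W[...,0]-.44,W[...,1]+.075)<.065); P=W[s]
        if len(P): print(n,len(P),P.mean(0).round(3),np.percentile(P,[2,98],axis=0).round(3).tolist())
E
python3 -c "from jl import *; jl()"
```

```text
time_s: 10.28
ee_pos: [0.4233, -0.0282, 0.1657]
ee_rot: [0.0, 0.995, 0.101, 0.001]
ft_force: [-0.2, 0.3, 1.5]
gripper_width: 0.0004
grasp_force: 0.8
time_s: 10.78
ee_pos: [0.4349, -0.0483, 0.1651]
ee_rot: [0.0, 0.995, 0.101, -0.0]
ft_force: [-0.4, 1.0, 0.5]
gripper_width: 0.0004
grasp_force: 0.2
[ 0.4349 -0.0483  0.1651] [-0.4  1.   0.5] 10.775
wrist 14073 [ 0.456 -0.057  0.175] [[0.438, -0.09, 0.125], [0.482, -0.034, 0.211]]
scene 383 [ 0.429 -0.055  0.156] [[0.407, -0.087, 0.122], [0.462, -0.031, 0.2]]
```

```bash
python3 -m handwheel '[{"gripper":1,"delta_pos":[0.003,-0.006,0],"dr":[0,0,0]},{"gripper":1,"delta_pos":[0.003,-0.006,0],"dr":[0,0,0]},{"gripper":1,"delta_pos":[0.003,-0.006,0],"dr":[0,0,0]},{"gripper":1,"delta_pos":[0.002,-0.006,0],"dr":[0,0,0]},{"gripper":1,"delta_pos":[0.002,-0.006,0],"dr":[0,0,0]},{"gripper":1,"delta_pos":[0.001,-0.005,0],"dr":[0,0,0]},{"gripper":1,"delta_pos":[0,0,0],"dr":[0,0,0]}]'; python3 -m handwheel '[{"gripper":1,"delta_pos":[0,0,0.04],"dr":[0,0,0]},{"gripper":1,"delta_pos":[-0.02,0.03,0.03],"dr":[0,0,0]},{"gripper":1,"delta_pos":[-0.02,0.05,0],"dr":[0,0,0]},{"gripper":1,"delta_pos":[0,0,0],"dr":[0,0,0]},{"gripper":1,"delta_pos":[0,0,0],"dr":[0,0,0]},{"gripper":1,"delta_pos":[0,0,0],"dr":[0,0,0]},{"gripper":1,"delta_pos":[0,0,0],"dr":[0,0,0]},{"gripper":1,"delta_pos":[0,0,0],"dr":[0,0,0]}]'
python3 -c "from jl import *; jl()"
```

```text
time_s: 11.8
ee_pos: [0.4488, -0.0833, 0.1652]
ee_rot: [0.0, 0.995, 0.1, -0.0]
ft_force: [-0.9, -0.4, 0.3]
gripper_width: 0.0006
grasp_force: 0.0
time_s: 12.8
ee_pos: [0.4088, -0.0033, 0.235]
ee_rot: [-0.0, 0.995, 0.1, -0.0]
ft_force: [-0.6, -0.1, -0.6]
gripper_width: 0.0004
grasp_force: 0.0
[ 0.4088 -0.0033  0.235 ] [-0.6 -0.1 -0.6] 12.8
wrist 9822 [ 0.454 -0.075  0.138] [[0.416, -0.112, 0.124], [0.489, -0.039, 0.146]]
scene 431 [ 0.445 -0.072  0.135] [[0.413, -0.11, 0.118], [0.481, -0.036, 0.146]]
top 183 [ 0.445 -0.085  0.137] [[0.413, -0.117, 0.123], [0.482, -0.053, 0.146]]
```

The lid has dropped to within about 0.15 rad. I move over its centre at (0.447, -0.077) and press.

```bash
python3 -m handwheel '[{"gripper":1,"delta_pos":[0.019,-0.037,0],"dr":[0,0,0]},{"gripper":1,"delta_pos":[0.019,-0.037,-0.03],"dr":[0,0,0]},{"gripper":1,"delta_pos":[0,0,-0.04],"dr":[0,0,0]},{"gripper":1,"delta_pos":[0,0,-0.02],"dr":[0,0,0]},{"gripper":1,"delta_pos":[0,0,-0.01],"dr":[0,0,0]},{"gripper":1,"delta_pos":[0,0,-0.004],"dr":[0,0,0]},{"gripper":1,"delta_pos":[0,0,0],"dr":[0,0,0]}]'; python3 -m handwheel '[{"gripper":1,"delta_pos":[0,0,-0.001],"dr":[0,0,0]},{"gripper":1,"delta_pos":[0,0,0],"dr":[0,0,0]}]'
```

```text
time_s: 13.82
ee_pos: [0.4473, -0.0769, 0.1318]
ee_rot: [0.0, 0.995, 0.101, 0.001]
ft_force: [-0.7, -0.7, -0.1]
gripper_width: 0.0008
grasp_force: 0.0
time_s: 14.08
ee_pos: [0.4475, -0.0769, 0.1311]
ee_rot: [0.0, 0.995, 0.101, 0.001]
ft_force: [-1.0, 0.1, 5.4]
gripper_width: 0.0003
grasp_force: 2.9
```

```bash
python3 -m handwheel '[{"gripper":1,"delta_pos":[0,0,-0.001],"dr":[0,0,0]},{"gripper":1,"delta_pos":[0,0,-0.0007],"dr":[0,0,0]},{"gripper":1,"delta_pos":[0,0,0],"dr":[0,0,0]}]'; python3 -m handwheel '[{"gripper":1,"delta_pos":[0,0,-0.0008],"dr":[0,0,0]},{"gripper":1,"delta_pos":[0,0,0],"dr":[0,0,0]},{"gripper":1,"delta_pos":[0,0,0],"dr":[0,0,0]}]'
```

```text
time_s: 14.45
ee_pos: [0.448, -0.077, 0.1308]
ee_rot: [0.001, 0.995, 0.101, 0.001]
ft_force: [-6.2, 0.6, 25.3]
gripper_width: 0.0003
grasp_force: 12.2
time_s: 14.82
ee_pos: [0.4484, -0.0771, 0.1308]
ee_rot: [0.001, 0.995, 0.101, 0.002]
ft_force: [-8.9, 0.1, 32.7]
gripper_width: 0.0005
grasp_force: 16.5
```

The lid is firm at 0.1308 m under 33 N, so it is seated. I retreat clear and check everything.

```bash
python3 -m handwheel '[{"gripper":1,"delta_pos":[0,0,0.005],"dr":[0,0,0]},{"gripper":1,"delta_pos":[0,0,0.05],"dr":[0,0,0]},{"gripper":1,"delta_pos":[-0.02,-0.02,0.05],"dr":[0,0,0]},{"gripper":1,"delta_pos":[-0.03,-0.05,0.02],"dr":[0,0,0]},{"gripper":1,"delta_pos":[-0.01,-0.04,0],"dr":[0,0,0]},{"gripper":1,"delta_pos":[0,0,0],"dr":[0,0,0]},{"gripper":1,"delta_pos":[0,0,0],"dr":[0,0,0]}]'
python3 - <<'E'
from jl import *
jl()
o=monitor.get_obs();im,W=cloud("wrist");a=im
for n in("top","scene"):
    pass
t=cv2.imread(sorted(__import__("glob").glob("pics/j1*_scene.png"))[-1])[150:240,290:430]; 
cv2.imwrite("pics/fin.png",np.vstack([cv2.resize(a,(448,280)),cv2.resize(t,(448,288),interpolation=cv2.INTER_CUBIC)]))
W0=np.load("top0.npy")
from pin import *; im,W=cloud("top")
for nm,c,z in(("tin",(.39,-.434),(.065,.09)),("pot",(.355,-.395),(.02,.045)),("spice",(.583,-.301),(.075,.1))):
    for w in(W0,W):
        s=(np.hypot(w[...,0]-c[0],w[...,1]-c[1])<.045)&(w[...,2]>z[0])&(w[...,2]<z[1]); print(nm,s.sum(),w[s].mean(0).round(4) if s.any() else "")
E
```

```text
time_s: 15.7
ee_pos: [0.387, -0.1861, 0.2527]
ee_rot: [-0.0, 0.995, 0.101, 0.0]
ft_force: [0.6, 0.9, -1.2]
gripper_width: 0.0004
grasp_force: 0.0
[ 0.387  -0.1861  0.2527] [ 0.6  0.9 -1.2] 15.7
wrist 9835 [ 0.455 -0.08   0.128] [[0.416, -0.117, 0.122], [0.49, -0.041, 0.132]]
scene 414 [ 0.448 -0.073  0.126] [[0.414, -0.116, 0.115], [0.489, -0.038, 0.134]]
top 460 [ 0.455 -0.073  0.129] [[0.416, -0.113, 0.12], [0.492, -0.039, 0.137]]
tin 265 [ 0.3975 -0.4386  0.0764]
tin 273 [ 0.3973 -0.4386  0.0764]
pot 132 [ 0.3552 -0.4003  0.0308]
pot 134 [ 0.3555 -0.4003  0.0305]
spice 183 [ 0.5859 -0.2989  0.0873]
spice 154 [ 0.5902 -0.3014  0.0878]
```

View pics/fin.png

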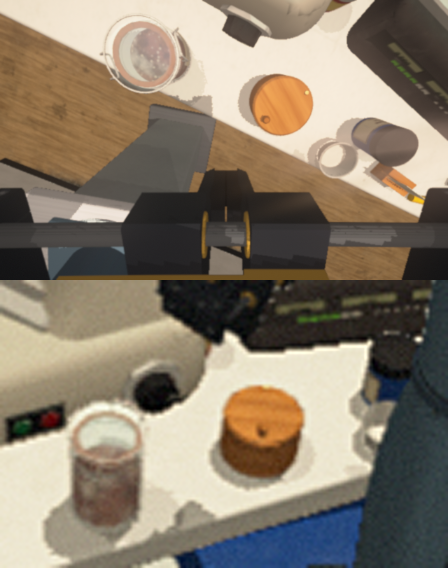

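The final picture shows the salt lid squarely over its box at (281,104), the jar lid flat at (145,52), and the tin and pot unmoved.

```bash
python3 -c "
from rig import robot
print(robot.close_job())"
```

```text
the job is handed in; nothing more can be done
None
```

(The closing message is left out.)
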